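Vent the drink dispenser and take off its filler cap of unknown thread hand

ROBOT

A 6-joint arm with a two-finger parallel gripper is mounted at the origin on a cart in front of the work surface, level with it; the furniture and walls round the work are solid. World frame = base frame: x ahead of the robot, y to its left, z up, the work surface at z = 0. Lengths are in m, angles in rad, forces in N, time in s.
With the tool pointing down it reaches from about 0.35 to 0.85 m from the base axis. Payload 8.1 kg.
Tool frame: the origin (TCP) lies between the finger pads, 19 mm behind the fingertips; this is the grasp point; x points along the fingers, y is the direction in which the jaws open and shut, and the axes are right-handed (so a half turn about x gives the same grasp; the last joint's range is limited). The gripper opens to 85 mm and grips with 20 to 120 N. Pads are 22 mm wide; open, the fingers measure 114 mm over their backs; the gripper's body (76 mm by 85 mm) begins 54 mm behind the grasp point. The pads swing forward as they close: fully open they stand 13 mm farther back than shut.
Start: joints at [-1.382, 0.13, 1.488, -0, 1.523, -0.085], TCP at [0.162, -0.578, 0.25] pointing down, gripper open.
Joint ranges: [-2.96, 2.96], [-0.89, 2.26], [0.02, 2.5], [-1.34, 4.48], [0, 2.73], [-2.66, 2.66]. Speed limits (rad/s): [2.39, 2.39, 2.79, 3.14, 3.14, 3.14].

INTERFACE

Orientations are given as [roll, pitch, yaw] about the fixed x, y, z axes, in that order (R = Rz(yaw) Ry(pitch) Rx(roll)).
In Python, from plant import * gives the robot as it stands. The module is installed in compiled form; this text tells all that it offers.
- The arm moves only by the tool servo_tool, never from a script. Its argument "rows" is a list of rows, each a list of 3 entries, a list of its own where there are three numbers: the shift along the tool's x, y, z in cm, then the turn about the tool's x in degrees, then the opening, from 0 (shut) to 1 (fully open). A call has 1 to 8 rows; each row shifts and turns the commanded pose from where the row before left it, along the tool's axes as they then stand; what a row does not reach is not made up. A row lasts 1/8 s, in which the tool goes at most 62.5 mm and 10.7 degrees, less where a joint would pass 70% of its speed; a pose out of reach is approached as far as the arm can. A call with a gripper value outside its range is refused whole. The fingers move at their own pace and stop on an object; the grip force is fixed at half the most. Time passes only in rows, so rows that do not move let the fingers close. It gives the time, the measured TCP pose, the force and the opening at its end, in the units of the state.
- sense(): the state, without advancing time (a new reading comes with each control period).
- capture(name): name is "scene" or "top" or "wrist"; returns (picture, depth): 480x640x3 uint8, blue, green, red; 480x640 float32, m along the optical axis (not along the pixel's ray), 0 where there is no reading.
- calibration(name): a dict with "intrinsics" (3x3 intrinsics, pixels), "xyz" and "rotation" of the camera in the world. Camera axes: x right, y up, looking along -z (the intrinsics and any distortion apply to the point x, -y, -z); pixel columns grow to the right and rows downward; lengths in m; the calibration is good to about 2 mm. The wrist camera is an equidistant fisheye: a pixel r from the principal point sees the ray r / f radians off the axis. A picture is of the moment at which its call begins: read the wrist's pose just before it. calibration takes no time and is no camera call; for the wrist camera it gives the pose at the moment of the call.
- finish_job(): hands the job in, once; it reports no verdict.
The state is a dict: "clock": time; "joint_positions": joint angles; "qd": joint speeds; "joint_torque": joint torques, N m; "position": TCP position; "ee_rot": TCP orientation; "contact_force": force on the tool from outside, world axes, zero at the start; "ft_torque": the same for the moment, N m; "gripper_width": opening from 0.0 (shut) to 1.0 (fully open).
Only numpy, scipy, OpenCV 4.12 (cv2) and the standard library are available. Lean on these libraries where they do the work, as an engineer would, in place of code of your own. Each camera call takes 0.05 s, during which the arm holds its last target. There are 200 camera calls.

TASK

Open the steel drink dispenser for refilling: first press the red sprung vent plunger on its top fully down to let the pressure out, then unscrew the round blue filler cap and lift it off its neck. Nobody knows whether this cap has a right-hand or a left-hand quick thread: if it comes to a stop after a few degrees one way, turn it the other way, about a quarter turn. Finish while still holding the cap level in the gripper, lifted about 10 cm clear above the neck, and leave the other things on the table where they stand.

Things in the scene. Friction and masses are not known exactly. Their poses are not given: they have to be found in the camera images.
- dispenser: Steel box-shaped drink dispenser with black lid and base, 130 mm (x) by 226 mm (y) by 110 mm high, fixed. Origin at the centre of its underside on the table; x points to its back (a tap sticks out 95 mm to -x), y along its length, z up. On its lid, at x = 0, stand the filler neck (y = +58 mm) and the vent plunger (y = -58 mm).
- vent_plunger_top (a point): Centre of the top face of the red round vent plunger (28 mm across), in a dark housing on the dispenser's lid; the point moves with the plunger. It goes straight down 12 mm against a spring (about 8 N at the bottom) and springs back up when let go.
- vent_plunger (a joint): How far the vent plunger is pressed, in m: 0 up, 0.012 fully down.
- neck_mouth (a point): Centre of the mouth of the filler neck, on the dispenser, 140 mm above the table. The neck is a steel tube 48 mm across that rises 30 mm from the lid; the closed cap rests on its mouth.
- filler_cap: Round ribbed blue cap, 52 mm across, 30 mm high, 80 g, with a white line on top along its y axis. Origin at the centre of its underside, z up; below it a plug and stem with a 34 mm crossbar reach 24 mm down into the neck. Closed, the line lies along the dispenser's y axis within 6 degrees and the cap cannot be lifted. Its thread hand differs from case to case and cannot be seen.
- cap_grip (a point): Point on the cap's axis 17 mm above its underside: TCP height for gripping it from above, at any angle round it. Turned the wrong way, the cap meets a rigid stop 15 to 30 degrees from where it stood; the right way (clockwise or anticlockwise) it turns with light friction only and lifts straight off when 65 to 110 degrees from closed (best about 85).
- glass: Clear drinking glass, 84 mm across, 87 mm high, origin at the centre of its underside. Bystander.
- striped_mug: White mug with red stripes, 83 x 120 x 101 mm, origin at the centre of its underside. Bystander.
- carton: Small drink carton with a straw, 44 x 59 x 195 mm, origin at the centre of its underside. Bystander.
- spice_jar: Spice jar with a red lid, 45 mm across, 109 mm high, origin at the centre of its underside. Bystander.
- keys: Small bunch of keys with a green tag lying flat, 94 x 122 x 8 mm, origin at the centre of its underside. Bystander.
- water_bottle: Clear water bottle with a blue cap, 80 mm across, 270 mm high, origin at the centre of its underside. Bystander.
Not all that is in view belongs to the job. There is more than one size of the filler_cap; the job needs the smaller.

How it is judged:
On the way, in this order (a step that is already met when the one before it is completed fails the run):
1. the vent plunger is pressed fully down (at least 10.5 of its 12 mm) (value of joint vent_plunger above 0.0105 m), for 0.1 s.
2. the cap is turned loose (at least 50 degrees from closed) (angle between the y axis of filler_cap and the y axis of dispenser, either way round above 0.87 rad), for 0.1 s.
At the end, for the whole second after the job is handed in: The fingers hold the cap still (under 30 mm/s) and level (tilt under 0.3 rad), its underside at least 60 mm above the mouth of the neck and touching nothing of the dispenser; the vent plunger has sprung back up (pressed less than 4 mm) (z of filler_cap in the frame of dispenser above 0.2 m and angle between filler_cap's own z axis and vertical below 0.3 rad and contact force between the fingers and filler_cap above 2 N and contact force between filler_cap and dispenser below 0.1 N and linear speed of filler_cap below 0.03 m/s and value of joint vent_plunger below 0.004 m); the arm keeps its last pose, push and grip.
It fails at once if another loose thing on the table (glass, mug, carton, spice jar, keys or water bottle) is moved more than 30 mm (distance of any of glass, striped_mug, carton, spice_jar, keys, water_bottle from where it was at the start of the episode above 0.03 m).
It also fails if it takes over 58 s, if anything falls off the work surface, if the arm or the gripper's body presses on something with over 40 N, if the wrist force passes 120 N, or if a joint passes its speed limit or range.

## Working session

There is one attempt and no reset: what is moved stays moved. The work goes in short steps, Python scripts to look and compute and a tool call to move; the robot and the scene stay as the last step left them, time stands still between calls to the robot, and variables do not carry over. Pictures are saved under pics/ and viewed, about 8 in all and at most 12, crops included, and the job is handed in when it is done.

Besides the shell and the picture viewer there is one more tool, called after "Call:" in YAML: its name, and indented under it one key for each argument. servo_tool: Moves the arm, as the interface text tells. Its arguments: {"type":"object","properties":{"rows":{"type":"array"}},"required":["rows"]}

```bash
mkdir -p pics; cat > h.py <<'E'
from plant import *
import numpy as np, cv2
def cloud(name):
    c=calibration(name); im,d=capture(name); K=np.array(c["intrinsics"])
    v,u=np.mgrid[:480,:640]
    P=np.stack([(u-K[0,2])/K[0,0]*d,-(v-K[1,2])/K[1,1]*d,-d],-1)
    W=P@np.array(c["rotation"]).T+np.array(c["xyz"]); W[d==0]=np.nan
    return im,W
E
python3 - <<'E'
from h import *
s=sense(); print({k:np.round(v,3) for k,v in s.items()})
for n in("scene","top"):
    c=calibration(n); print(c)
    im,W=cloud(n); cv2.imwrite(f"pics/{n}0.png",im); np.save(f"{n}0.npy",W)
E
```

```text
{'clock': np.float64(0.0), 'joint_positions': array([-1.382,  0.131,  1.489, -0.   ,  1.523, -0.085]), 'qd': array([ 0.   , -0.   , -0.002,  0.001,  0.001,  0.002]), 'joint_torque': array([ 0.0000e+00, -5.6938e+01, -5.0056e+01, -0.0000e+00,  1.5000e-02,
       -0.0000e+00]), 'position': array([ 0.162, -0.577,  0.249]), 'ee_rot': array([-1.649,  1.569,  1.766]), 'contact_force': array([-0.019,  0.092, -0.005]), 'ft_torque': array([ 0.038, -0.008,  0.036]), 'gripper_width': np.float64(1.002)}
{'intrinsics': array([[438.1846453 ,   0.        , 310.65297174],
       [  0.        , 438.1846453 , 237.12376699],
       [  0.        ,   0.        ,   1.        ]]), 'xyz': array([0.26031289, 0.61349876, 0.73441483]), 'rotation': array([ 0.8178536 ,  0.01157771, -2.71642301])}Traceback (most recent call last):
  File "<stdin>", line 5, in <module>
  File "h.py", line 7, in cloud
    W=P@np.array(c["rotation"]).T+np.array(c["xyz"]); W[d==0]=np.nan
      ~~~~~~~~~~~~~~~~~~~~~~~~~~~^~~~~~~~~~~~~~~~~~~
ValueError: operands could not be broadcast together with shapes (480,640) (3,)
```

The camera rotation is given as roll/pitch/yaw, so I'll convert it.

```bash
cat > h.py <<'E'
from plant import *
import numpy as np, cv2
from scipy.spatial.transform import Rotation as Ro
rot=lambda e: Ro.from_euler("xyz",e).as_matrix()
def cloud(name):
    c=calibration(name); im,d=capture(name); K=np.array(c["intrinsics"])
    v,u=np.mgrid[:480,:640]
    P=np.stack([(u-K[0,2])/K[0,0]*d,-(v-K[1,2])/K[1,1]*d,-d],-1)
    W=P@rot(c["rotation"]).T+np.array(c["xyz"]); W[d==0]=np.nan
    return im,W
E
python3 - <<'E'
from h import *
s=sense(); print(np.round(rot(s["ee_rot"]),3))
for n in("scene","top"):
    print(calibration(n)); im,W=cloud(n); cv2.imwrite(f"pics/{n}0.png",im); np.save(f"{n}0.npy",W)
    h=cv2.cvtColor(im,cv2.COLOR_BGR2HSV)
    for nm,lo,hi in(("blue",(95,110,40),(130,255,255)),("red",(0,130,60),(8,255,255)),("red2",(172,130,60),(180,255,255))):
        k,L,S,C=cv2.connectedComponentsWithStats(cv2.inRange(h,lo,hi))
        for i in range(1,k):
            if S[i,4]>40:
                p=W[L==i]; print(n,nm,C[i].round(),S[i],np.nanmedian(p,0).round(3),np.nanmax(p[:,2]).round(3))
E
```

```text
[[-0.     0.27  -0.963]
 [ 0.002 -0.963 -0.27 ]
 [-1.    -0.002 -0.   ]]
{'intrinsics': array([[438.1846453 ,   0.        , 310.65297174],
       [  0.        , 438.1846453 , 237.12376699],
       [  0.        ,   0.        ,   1.        ]]), 'xyz': array([0.26031289, 0.61349876, 0.73441483]), 'rotation': array([ 0.8178536 ,  0.01157771, -2.71642301])}
scene blue [289. 105.] [283 102  13   6  45] [ 0.701 -0.226  0.266] 0.27
scene blue [282. 269.] [267 253  31  32 747] [0.529 0.159 0.167] 0.172
scene blue [379. 297.] [ 361  277   38   40 1114] [0.369 0.073 0.072] 0.077
scene red [344. 168.] [329 152  31  28 486] [ 0.546 -0.192  0.152] 0.171
scene red [358. 200.] [339 185  36  32 618] [ 0.485 -0.124  0.133] 0.154
scene red [417. 222.] [407 217  20   9  41] [ 0.359 -0.191  0.053] 0.058
scene red [311. 239.] [305 232  13  14 158] [0.528 0.039 0.136] 0.139
scene red [196. 264.] [184 253  24  22 343] [0.719 0.169 0.107] 0.111
{'intrinsics': array([[602.13225941,   0.        , 315.55981078],
       [  0.        , 602.13225941, 237.47328419],
       [  0.        ,   0.        ,   1.        ]
[... 357 characters left out ...]
2 291  32  33 722] [0.374 0.053 0.073] 0.084
top red [237. 153.] [227 144  21  20 247] [0.728 0.157 0.109] 0.117
top red [408. 224.] [394 206  32  33 355] [ 0.546 -0.21   0.163] 0.176
top red [372. 254.] [359 229  33  42 522] [ 0.483 -0.135  0.142] 0.161
top red [295. 238.] [289 232  12  12 121] [0.529 0.032 0.138] 0.144
top red [ 25. 429.] [   5  408   42   42 1598] [-0.095  1.046 -0.746] -0.727
top red2 [ 32. 222.] [  0 220  74   3 108] [ 0.655  1.025 -0.748] -0.732
top red2 [ 37. 341.] [    0   224    76   256 16686] [ 0.237  0.998 -0.746] -0.716
top red2 [ 76. 263.] [ 76 246   3  41  51] [ 0.507  0.859 -0.747] -0.731
top red2 [ 74. 371.] [ 72 327   5  96 140] [ 0.109  0.869 -0.746] -0.73
```

View pics/scene0.png

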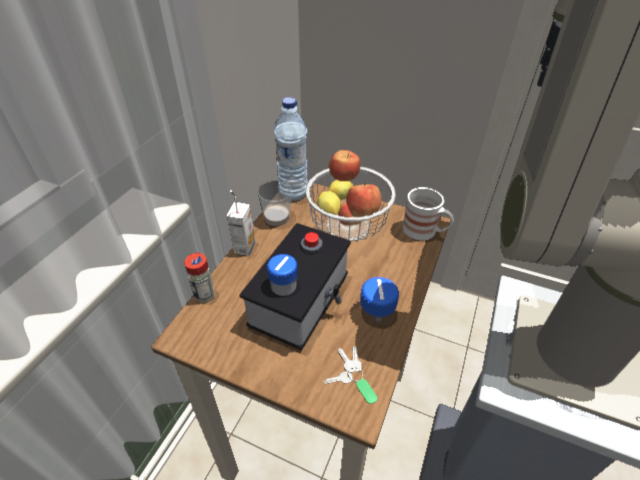

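View pics/top0.png

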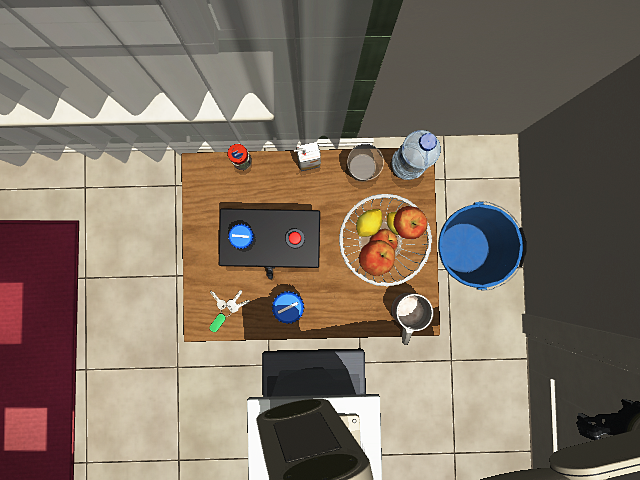

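```bash
python3 - <<'E'
from h import *
for n in("top","scene"):
    im=cv2.imread(f"pics/{n}0.png"); W=np.load(f"{n}0.npy"); h=cv2.cvtColor(im,cv2.COLOR_BGR2HSV)
    c=calibration(n);K=c["intrinsics"];R=rot(c["rotation"])
    def ray(u,v,z):
        d=R@np.array([(u-K[0,2])/K[0,0],-(v-K[1,2])/K[1,1],-1]); return c["xyz"]+d*(z-c["xyz"][2])/d[2]
    near=lambda x,y,r:np.hypot(W[...,0]-x,W[...,1]-y)<r
    def show(nm,m,z):
        v,u=np.nonzero(m); p=np.array([ray(a,b,z) for a,b in zip(u,v)])[:,:2]
        (cx,cy),r=cv2.minEnclosingCircle(p.astype(np.float32)); print(n,nm,len(p),"z",np.median(W[m][:,2]).round(4),"mean",p.mean(0).round(4),"circ",round(cx,4),round(cy,4),round(r,4))
        return p
    ok=W[...,2]
    show("cap",near(.53,.15,.04)&(ok>.163),.17)
    show("plunger",(cv2.inRange(h,(0,130,60),(8,255,255))>0)&near(.53,.034,.03),.138)
    show("big",near(.372,.06,.05)&(ok>.05)&(h[...,0]>95),.078)
    m=near(.53,.15,.03)&(ok>.16)&(h[...,1]<70)&(h[...,2]>150)
    p=show("line",m,.17); e=np.linalg.eigh(np.cov(p.T))[1][:,1]; print(" line deg from +y (ccw+)",np.degrees(np.arctan2(-e[0],e[1])))
    m=(abs(ok-.11)<.008)&near(.53,.09,.16)
    p=show("lid",m,.11); print(" rect",cv2.minAreaRect((p*1000).astype(np.float32)))
t=cv2.imread("pics/top0.png")[190:340,200:330]; s=cv2.imread("pics/scene0.png")[220:350,230:420]
cv2.imwrite("pics/crop.png",np.hstack([cv2.resize(t,(390,450)),cv2.resize(s,(400,450))]))
E
```

```text
top cap 455 z 0.1695 mean [0.5341 0.1479] circ 0.5339 0.1484 0.0262
top plunger 121 z 0.138 mean [0.5294 0.0324] circ 0.5292 0.0322 0.0137
top big 738 z 0.0734 mean [0.3738 0.0538] circ 0.3738 0.054 0.0371
top line 42 z 0.1708 mean [0.5346 0.1483] circ 0.5349 0.1483 0.0176
 line deg from +y (ccw+) -6.4672255321604775
top lid 5016 z 0.1098 mean [0.5312 0.0863] circ 0.5318 0.0727 0.1435
 rect ((530.7700805664062, 66.9782485961914), (272.2744445800781, 129.58680725097656), 87.451904296875)
scene cap 529 z 0.1688 mean [0.5314 0.155 ] circ 0.5314 0.1548 0.0274
scene plunger 147 z 0.1362 mean [0.5259 0.0417] circ 0.5252 0.0407 0.0185
scene big 1051 z 0.0724 mean [0.3693 0.0719] circ 0.3697 0.071 0.043
scene line 56 z 0.1699 mean [0.5346 0.1499] circ 0.5352 0.1495 0.0177
 line deg from +y (ccw+) -6.465144123056352
scene lid 4639 z 0.109 mean [0.5231 0.1056] circ 0.5285 0.0734 0.1487
 rect ((527.965576171875, 68.04013061523438), (285.9121398925781, 130.67140197753906), 87.46717834472656)
```

View pics/crop.png

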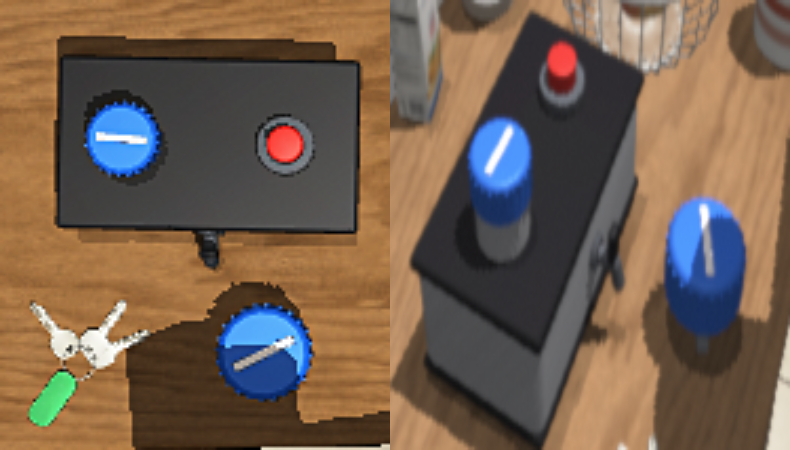

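Two blue caps are in view. One is on the dispenser neck at top (241,236) / scene (282,269), about 52 mm across. The other stands loose on the table at top (288,307) / scene (379,297), about 74 mm across. The crop confirms the target is the 52 mm cap on the neck, being the smaller one and closed on the dispenser. The plunger is at (0.529, 0.032) and the cap axis at (0.534, 0.148).

First move: swing the wrist to near the middle of its range and close the fingers.

Call:
servo_tool:
  rows:
    - [[-0.5, 0, 0], -10.5, 0]
    - [[-0.5, 0, 0], -10.5, 0]
    - [[-0.5, 0, 0], -10.5, 0]
    - [[-0.5, 0, 0], -10.5, 0]
    - [[0, 0, 0], -10.5, 0]
    - [[0, 0, 0], -10.5, 0]
    - [[0, 0, 0], -10.5, 0]
    - [[0, 0, 0], -10.5, 0]

```text
clock: 1.15
position: [0.1622, -0.5774, 0.2695]
ee_rot: [3.136, 1.57, 1.741]
contact_force: [-0.1, -0.1, -0.1]
gripper_width: -0.004
```

```bash
cat >> h.py <<'E'
def st(target=None):
    s=sense(); R=rot(s["ee_rot"]); print("t",round(float(s["clock"]),2),"p",np.round(s["position"],4),"F",np.round(s["contact_force"],1),"w",round(float(s["gripper_width"]),3),"q",np.round(s["joint_positions"],2),"jaw deg",np.degrees(np.arctan2(R[1,1],R[0,1])).round(1),"tilt",np.degrees(np.arccos(-R[2,0])).round(2))
    if target is not None: print("tool cm to go",np.round(100*R.T@(np.array(target)-s["position"]),2))
E
python3 -c "
from h import *
st([.529,.032,.25])"
```

```text
t 1.15 p [ 0.1622 -0.5774  0.2695] F [-0.1 -0.1 -0.1] w -0.004 q [-1.38  0.12  1.46  0.    1.56 -1.56] jaw deg 10.0 tilt 0.05
tool cm to go [  2.    46.74 -53.62]
```

Call:
servo_tool:
  rows:
    - [[0, 2.9, -3.3], 0, 0]
    - [[0, 2.9, -3.3], 0, 0]
    - [[0, 2.9, -3.3], 0, 0]
    - [[0, 2.9, -3.3], 0, 0]
    - [[0, 2.9, -3.3], 0, 0]
    - [[0, 2.9, -3.3], 0, 0]
    - [[0, 2.9, -3.3], 0, 0]
    - [[0, 2.9, -3.3], 0, 0]

```text
clock: 2.15
position: [0.347, -0.277, 0.2698]
ee_rot: [2.75, 1.571, 1.348]
contact_force: [0.7, 0.2, 0.4]
gripper_width: 0.0
```

Call:
servo_tool:
  rows:
    - [[0, 2.9, -3.3], 0, 0]
    - [[0, 2.9, -3.3], 0, 0]
    - [[0, 2.9, -3.3], 0, 0]
    - [[0, 2.9, -3.3], 0, 0]
    - [[0, 2.9, -3.3], 0, 0]
    - [[0, 2.9, -3.3], 0, 0]
    - [[0, 2.9, -3.3], 0, 0]
    - [[0, 0, 0], 0, 0]

```text
clock: 3.15
position: [0.5084, -0.0141, 0.2694]
ee_rot: [-2.507, 1.57, 2.378]
contact_force: [-0.9, -0.6, -0.6]
gripper_width: -0.0
```

```bash
python3 -c "
from h import *
st([.529,.032,.17])"
```

```text
t 3.15 p [ 0.5084 -0.0141  0.2694] F [-0.9 -0.6 -0.6] w -0.0 q [-0.13 -0.13  1.71  0.    1.56 -0.3 ] jaw deg 9.9 tilt 0.06
tool cm to go [ 9.95  2.83 -4.18]
```

Call:
servo_tool:
  rows:
    - [[0, 1.4, -2.1], 0, 0]
    - [[0, 1.4, -2.1], 0, 0]
    - [[3, 0, 0], 0, 0]
    - [[3, 0, 0], 0, 0]
    - [[2, 0, 0], 0, 0]
    - [[1, 0, 0], 0, 0]
    - [[0, 0, 0], 0, 0]
    - [[0, 0, 0], 0, 0]

```text
clock: 4.15
position: [0.529, 0.0294, 0.1812]
ee_rot: [1.334, 1.569, -0.068]
contact_force: [-0.8, -0.2, 0.4]
gripper_width: -0.001
```

```bash
python3 - <<'E'
from h import *
st([.529,.032,.157])
im,W=cloud("top"); im2,_=cloud("scene")
cv2.imwrite("pics/press.png",np.hstack([cv2.resize(im[180:300,210:350],(390,334)),cv2.resize(im2[180:330,230:400],(378,334))]))
E
```

```text
t 4.15 p [0.529  0.0294 0.1812] F [-0.8 -0.2  0.4] w -0.001 q [-0.04 -0.02  1.77 -0.    1.39 -0.21] jaw deg 9.7 tilt 0.1
tool cm to go [ 2.42  0.04 -0.25]
```

View pics/press.png

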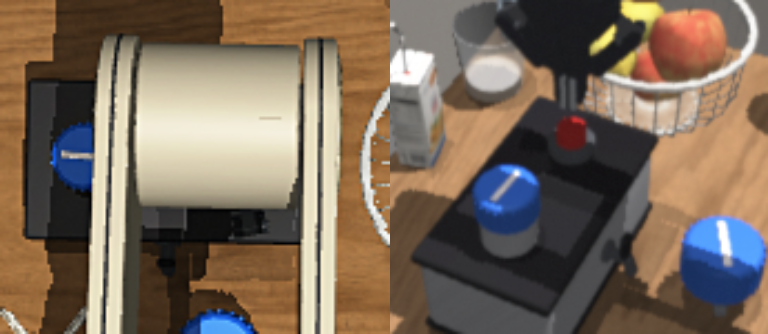

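The shut fingertips are right above the red plunger (crop px about 570,115), aligned. Pressing in small steps.

Call:
servo_tool:
  rows:
    - [[1, 0, -0.2], 0, 0]
    - [[1, 0, 0], 0, 0]
    - [[0.3, 0, 0], 0, 0]
    - [[0.3, 0, 0], 0, 0]
    - [[0.2, 0, 0], 0, 0]
    - [[0, 0, 0], 0, 0]

```text
clock: 5.0
position: [0.5279, 0.0316, 0.1521]
ee_rot: [-1.934, 1.571, 2.947]
contact_force: [-3.3, 0.6, 4.6]
gripper_width: -0.0
```

Call:
servo_tool:
  rows:
    - [[0.2, 0, 0], 0, 0]
    - [[0.2, 0, 0], 0, 0]
    - [[0, 0, 0], 0, 0]

```text
clock: 5.38
position: [0.5282, 0.0316, 0.1483]
ee_rot: [1.47, 1.57, 0.068]
contact_force: [-4.7, -0.2, 7.4]
gripper_width: -0.002
```

Call:
servo_tool:
  rows:
    - [[0.2, 0, 0], 0, 0]
    - [[0.1, 0, 0], 0, 0]
    - [[0, 0, 0], 0, 0]

```text
clock: 5.75
position: [0.5282, 0.0316, 0.1455]
ee_rot: [1.334, 1.57, -0.067]
contact_force: [-4.0, 0.4, 7.4]
gripper_width: -0.001
```

Call:
servo_tool:
  rows:
    - [[0.1, 0, 0], 0, 0]
    - [[0.1, 0, 0], 0, 0]
    - [[0, 0, 0], 0, 0]

```text
clock: 6.12
position: [0.5284, 0.0316, 0.1446]
ee_rot: [1.336, 1.57, -0.065]
contact_force: [-8.1, 0.3, 14.8]
gripper_width: 0.004
```

Call:
servo_tool:
  rows:
    - [[0.1, 0, 0], 0, 0]
    - [[0, 0, 0], 0, 0]
    - [[0, 0, 0], 0, 0]

```text
clock: 6.5
position: [0.5285, 0.0316, 0.1446]
ee_rot: [1.312, 1.569, -0.089]
contact_force: [-12.3, 0.2, 21.7]
gripper_width: -0.002
```

```bash
python3 - <<'E'
from h import *
st()
im2,_=cloud("scene")
cv2.imwrite("pics/press2.png",cv2.resize(im2[190:270,270:370],(600,480)))
E
```

```text
t 6.5 p [0.5285 0.0316 0.1446] F [-12.3   0.2  21.7] w -0.002 q [-0.04  0.01  1.81 -0.    1.32 -0.21] jaw deg 9.7 tilt 0.09
```

View pics/press2.png

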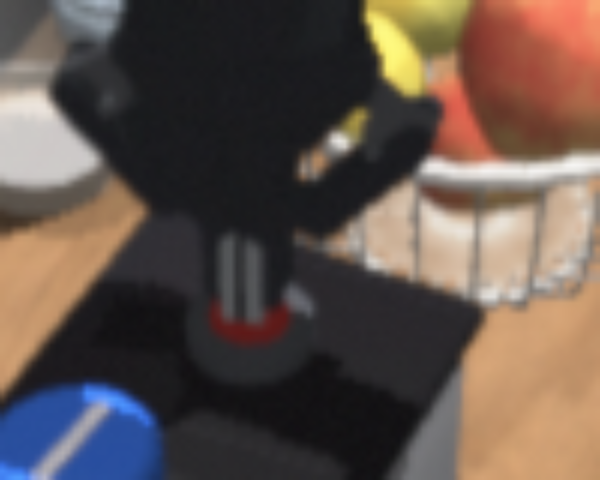

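The plunger sits flush in its housing (crop px about 250,325) and the force rose to 22 N with no further travel, so it is at the hard stop. Next: release it, open the fingers and go above the cap.

Call:
servo_tool:
  rows:
    - [[-2, 0, 0], 0, 0]
    - [[-4, 0, 0], 0, 0]
    - [[-4, 0, 0], 0, 0]
    - [[0, 0, 0], 0, 1]
    - [[0, 0, -3.5], 0, 1]
    - [[0, 0, -3.5], 0, 1]
    - [[0, 0, -3.5], 0, 1]
    - [[0, 0, 0], 0, 1]

```text
clock: 7.55
position: [0.5095, 0.1369, 0.2406]
ee_rot: [-1.901, 1.569, 2.984]
contact_force: [0.3, 0.6, -0.1]
gripper_width: 0.999
```

Call:
servo_tool:
  rows:
    - [[0, 0, 0], 0, 1]
    - [[0, 0, 0], 0, 1]

```text
clock: 7.8
position: [0.5104, 0.1341, 0.2415]
ee_rot: [-0.905, 1.57, -2.308]
contact_force: [-0.0, 0.0, 0.2]
gripper_width: 1.002
```

```bash
python3 -c "
from h import *
st([.534,.148,.157])"
```

```text
t 7.8 p [0.5104 0.1341 0.2415] F [-0.   0.   0.2] w 1.002 q [ 0.16 -0.06  1.7  -0.    1.5  -0.01] jaw deg 9.6 tilt 0.03
tool cm to go [ 8.45  2.56 -0.98]
```

Call:
servo_tool:
  rows:
    - [[0, 1.3, -0.5], 0, 1]
    - [[0, 1.3, -0.5], 0, 1]
    - [[0, 0, 0], 0, 1]
    - [[3, 0, 0], 0, 1]
    - [[3, 0, 0], 0, 1]
    - [[1.5, 0, 0], 0, 1]
    - [[1, 0, 0], 0, 1]
    - [[0, 0, 0], 0, 1]

```text
clock: 8.8
position: [0.5342, 0.1493, 0.1569]
ee_rot: [-1.632, 1.57, -3.033]
contact_force: [-0.1, 0.6, 0.4]
gripper_width: 1.003
```

```bash
python3 - <<'E'
from h import *
st([.534,.148,.157])
im2,_=cloud("scene")
cv2.imwrite("pics/grip.png",cv2.resize(im2[200:320,230:390],(640,480)))
E
```

```text
t 8.8 p [0.5342 0.1493 0.1569] F [-0.1  0.6  0.4] w 1.003 q [0.18 0.07 1.72 0.   1.35 0.01] jaw deg 9.7 tilt 0.03
tool cm to go [-0.01 -0.04  0.13]
```

View pics/grip.png

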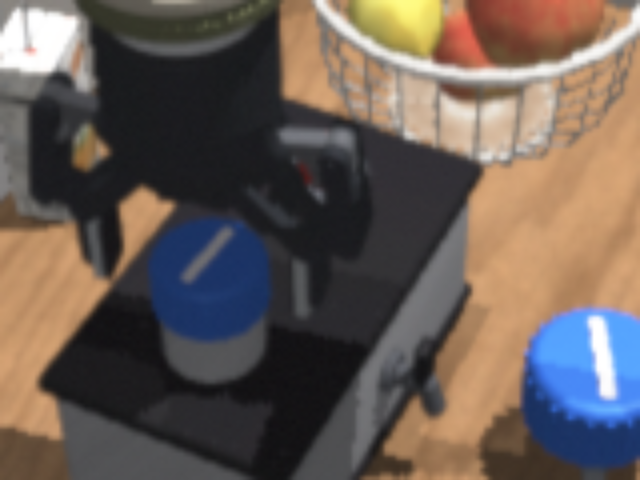

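Fingers straddle the cap (tips at crop px (100,265) and (303,305), cap centre about (210,285)). Closing.

Call:
servo_tool:
  rows:
    - [[0, 0, 0.1], 0, 0.7]
    - [[0, 0, 0], 0, 0.5]
    - [[0, 0, 0], 0, 0]
    - [[0, 0, 0], 0, 0]
    - [[0, 0, 0], 0, 0]
    - [[0, 0, 0], 0, 0]
    - [[0, 0, 0], 0, 0]

```text
clock: 9.72
position: [0.5348, 0.1483, 0.1584]
ee_rot: [1.499, 1.57, 0.097]
contact_force: [-3.0, -0.9, 6.1]
gripper_width: 0.584
```

Call:
servo_tool:
  rows:
    - [[0, 0, 0], 5, 0]
    - [[0, 0, 0], 5, 0]
    - [[0, 0, 0], 0, 0]

```text
clock: 10.1
position: [0.5348, 0.1485, 0.1584]
ee_rot: [1.842, 1.57, 0.264]
contact_force: [-3.1, -0.2, 6.8]
gripper_width: 0.584
```

```bash
python3 -c "
from h import *
st(); print(sense()['ft_torque'].round(2))"
```

```text
t 10.1 p [0.5348 0.1485 0.1584] F [-3.1 -0.2  6.8] w 0.584 q [0.18 0.07 1.72 0.   1.35 0.19] jaw deg -0.4 tilt 0.07
[-0.05  0.66 -0.15]
```

Call:
servo_tool:
  rows:
    - [[0, 0, 0], 4, 0]
    - [[0, 0, 0], 4, 0]
    - [[0, 0, 0], 0, 0]

```text
clock: 10.48
position: [0.5338, 0.1494, 0.1584]
ee_rot: [-2.503, 1.569, 2.064]
contact_force: [-8.6, 2.8, 9.5]
gripper_width: 0.589
```

```bash
python3 -c "
from h import *
st(); print(sense()['ft_torque'].round(2))"
```

```text
t 10.47 p [0.5338 0.1494 0.1584] F [-8.6  2.8  9.5] w 0.589 q [0.18 0.07 1.72 0.   1.35 0.32] jaw deg -8.3 tilt 0.1
[0.6  1.48 0.03]
```

Call:
servo_tool:
  rows:
    - [[0, 0, 0], 4, 0]
    - [[0, 0, 0], 0, 0]

```text
clock: 10.72
position: [0.5332, 0.1497, 0.1584]
ee_rot: [-2.113, 1.568, 2.385]
contact_force: [-11.6, 4.5, 11.8]
gripper_width: 0.587
```

```bash
python3 -c "
from h import *
st(); print(sense()['ft_torque'].round(2))"
```

```text
t 10.72 p [0.5332 0.1497 0.1584] F [-11.6   4.5  11.8] w 0.587 q [0.18 0.07 1.72 0.   1.35 0.39] jaw deg -12.3 tilt 0.16
[0.79 2.06 0.3 ]
```

```bash
cat >> h.py <<'E'
def line():
    im,W=cloud("scene"); c=calibration("scene");K=c["intrinsics"];R=rot(c["rotation"]);h=cv2.cvtColor(im,cv2.COLOR_BGR2HSV)
    m=(np.hypot(W[...,0]-.534,W[...,1]-.149)<.022)&(W[...,2]>.164)&(W[...,2]<.178)&(h[...,1]<90)&(h[...,2]>90)
    v,u=np.nonzero(m)
    d=np.stack([(u-K[0,2])/K[0,0],-(v-K[1,2])/K[1,1],-np.ones(len(u))],-1)@R.T; p=(c["xyz"]+d*((.17-c["xyz"][2])/d[:,2:]))[:,:2]
    e=np.linalg.eigh(np.cov(p.T))[1][:,1]; e*=np.sign(e[1]); print("line px",len(u),"deg ccw from +y",np.degrees(np.arctan2(-e[0],e[1])).round(1),p.mean(0).round(4))
    return im
E
python3 - <<'E'
from h import *
im=line(); cv2.imwrite("pics/turn.png",cv2.resize(im[200:320,230:390],(640,480)))
E
```

```text
line px 45 deg ccw from +y -29.1 [0.5372 0.1562]
```

View pics/turn.png

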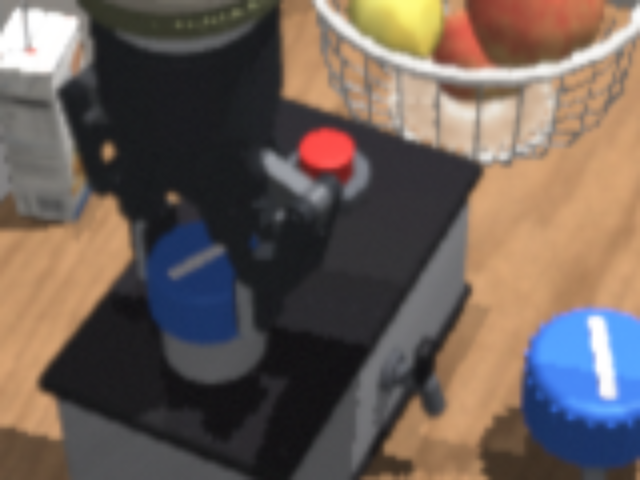

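The cap turned with the fingers: the line is at about -29° against -6.5° before, with no slip, and the plunger is back up. A few degrees more will tell whether a stop is there.

Call:
servo_tool:
  rows:
    - [[0, 0, 0], 4, 0]
    - [[0, 0, 0], 0, 0]

```text
clock: 11.02
position: [0.5331, 0.1497, 0.1584]
ee_rot: [-1.912, 1.568, 2.517]
contact_force: [-12.1, 4.5, 12.3]
gripper_width: 0.588
```

```bash
python3 -c "
from h import *
st(); print(sense()['ft_torque'].round(2)); line()"
```

```text
t 11.03 p [0.5331 0.1497 0.1584] F [-12.1   4.5  12.3] w 0.588 q [0.18 0.07 1.72 0.   1.35 0.46] jaw deg -16.2 tilt 0.15
[0.68 2.21 1.02]
line px 42 deg ccw from +y -32.3 [0.5376 0.156 ]
```

Call:
servo_tool:
  rows:
    - [[0, 0, 0], 4, 0]
    - [[0, 0, 0], 0, 0]

```text
clock: 11.32
position: [0.5323, 0.1497, 0.1584]
ee_rot: [-1.598, 1.566, 2.76]
contact_force: [-16.8, 3.0, 15.7]
gripper_width: 0.587
```

```bash
python3 -c "
from h import *
st(); print(sense()['ft_torque'].round(2)); line()"
```

```text
t 11.32 p [0.5323 0.1497 0.1584] F [-16.8   3.   15.7] w 0.587 q [0.18 0.07 1.72 0.   1.35 0.53] jaw deg -20.3 tilt 0.26
[0.68 3.03 0.08]
line px 37 deg ccw from +y -35.0 [0.5375 0.1566]
```

Call:
servo_tool:
  rows:
    - [[-0.1, -0.2, 0], 0, 0]
    - [[0, 0, 0], 0, 0]

```text
clock: 11.62
position: [0.5321, 0.1497, 0.1584]
ee_rot: [-2.305, 1.57, 2.053]
contact_force: [-5.0, 4.6, 4.5]
gripper_width: 0.586
```

```bash
python3 -c "
from h import *
st(); print(sense()['ft_torque'].round(2)); line()"
```

```text
t 11.62 p [0.5321 0.1497 0.1584] F [-5.   4.6  4.5] w 0.586 q [0.18 0.07 1.73 0.   1.35 0.53] jaw deg -20.3 tilt 0.06
[0.71 1.13 0.21]
line px 38 deg ccw from +y -34.8 [0.5372 0.1565]
```

Call:
servo_tool:
  rows:
    - [[0, 0, 0], 4, 0]
    - [[0, 0, 0], 0, 0]

```text
clock: 11.92
position: [0.5316, 0.1494, 0.1585]
ee_rot: [-1.29, 1.569, 2.998]
contact_force: [-8.0, 1.7, 8.0]
gripper_width: 0.586
```

```bash
python3 -c "
from h import *
st(); print(sense()['ft_torque'].round(2)); line()"
```

```text
t 11.93 p [0.5316 0.1494 0.1585] F [-8.   1.7  8. ] w 0.586 q [0.18 0.07 1.73 0.   1.35 0.6 ] jaw deg -24.3 tilt 0.12
[0.57 1.97 0.55]
line px 36 deg ccw from +y -41.2 [0.5379 0.157 ]
```

Call:
servo_tool:
  rows:
    - [[0, 0, 0], 4, 0]
    - [[0, 0, 0], 4, 0]
    - [[0, 0, 0], 0, 0]

```text
clock: 12.35
position: [0.5315, 0.1495, 0.1587]
ee_rot: [-1.27, 1.568, 2.878]
contact_force: [-10.1, 2.3, 9.8]
gripper_width: 0.582
```

```bash
python3 - <<'E'
from h import *
st(); print(sense()['ft_torque'].round(2))
im=line(); cv2.imwrite("pics/turn2.png",cv2.resize(im[200:320,230:390],(640,480)))
E
```

```text
t 12.35 p [0.5315 0.1495 0.1587] F [-10.1   2.3   9.8] w 0.582 q [0.18 0.07 1.73 0.   1.35 0.74] jaw deg -32.3 tilt 0.13
[0.89 2.23 0.61]
line px 31 deg ccw from +y -48.8 [0.5385 0.1562]
```

View pics/turn2.png

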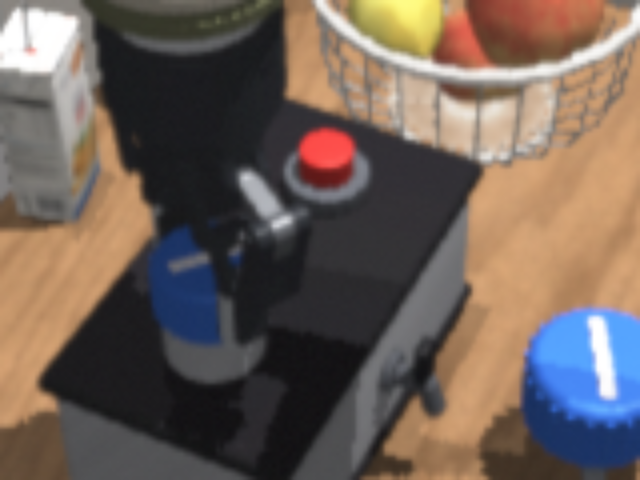

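```bash
python3 - <<'E'
from h import *
im,_=capture("wrist"); cv2.imwrite("pics/wrist1.png",im)
a=[cv2.resize(cv2.imread(f"pics/{n}.png")[200:320,130:290],(320,240)) for n in("grip","turn","turn2")]
a=np.hstack(a)[:, :]; a=cv2.resize(a,(795,200)); cv2.imwrite("pics/cmp.png",np.vstack([a,cv2.resize(im,(795,400))]))
E
```

```text
(no output)
```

View pics/cmp.png

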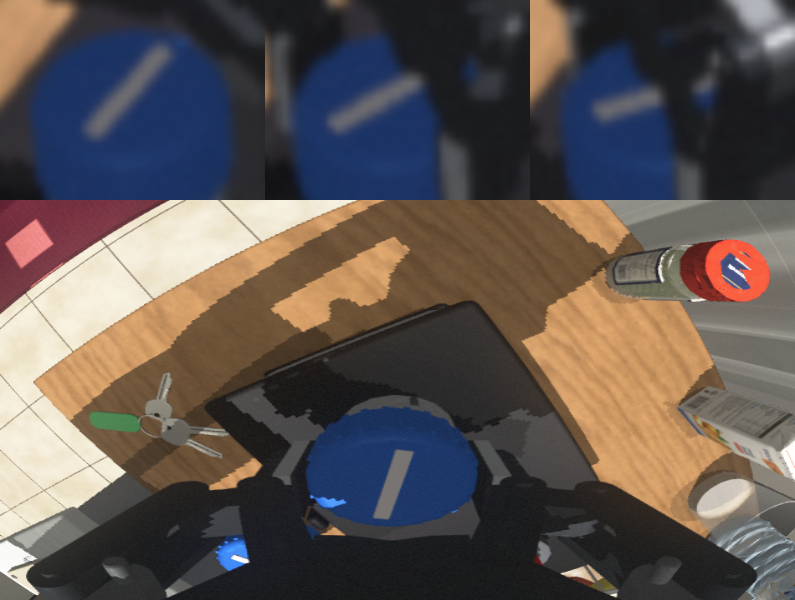

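The cap is turning with the fingers: the scene slope goes 54°, 28°, 14°, and in the wrist view the line at (395,485) keeps its angle to the jaws. At 42° it is past any possible stop, so clockwise is the loosening direction. Continuing.

Call:
servo_tool:
  rows:
    - [[-0.1, -0.1, 0], 5, 0]
    - [[0, 0, 0], 5, 0]
    - [[0, 0, 0], 5, 0]
    - [[0, 0, 0], 5, 0]
    - [[0, 0, 0], 0, 0]

```text
clock: 13.08
position: [0.5331, 0.1504, 0.1594]
ee_rot: [3.101, 1.567, 0.615]
contact_force: [6.6, 7.0, -4.1]
gripper_width: 0.586
```

```bash
cat >> h.py <<'E'
def wline(ztop):
    c=calibration("wrist"); K=np.array(c["intrinsics"]); R=rot(c["rotation"]); im,d=capture("wrist"); h=cv2.cvtColor(im,cv2.COLOR_BGR2HSV)
    blue=cv2.inRange(h,(100,110,40),(125,255,255)); k,L,S,C=cv2.connectedComponentsWithStats(blue); i=1+S[1:,4].argmax()
    x,y,w,hh=S[i,:4]; hull=cv2.convexHull(np.argwhere(L==i)[:,::-1].astype(np.int32)); m=cv2.fillConvexPoly(np.zeros((480,640),np.uint8),hull,1)
    m=cv2.erode(m,np.ones((7,7)))&(h[...,1]<90).astype(np.uint8)&(h[...,2]>80).astype(np.uint8)
    k,L2,S2,_=cv2.connectedComponentsWithStats(m); v,u=np.nonzero(L2==1+S2[1:,4].argmax())
    a=(u-K[0,2])/K[0,0]; b=(v-K[1,2])/K[1,1]; th=np.hypot(a,b); s=np.sin(th)/th
    D=np.stack([a*s,-b*s,-np.cos(th)],-1)@R.T; p=(c["xyz"]+D*((ztop-c["xyz"][2])/D[:,2:]))[:,:2]
    e=np.linalg.eigh(np.cov(p.T))[1][:,1]; print("wrist line n",len(u),"len mm",(np.ptp(p@e)*1e3).round(),"deg ccw from +y",(np.degrees(np.arctan2(-e[0],e[1]))).round(1),"mod 180, centre",p.mean(0).round(4))
    return im
E
python3 -c "
from h import *
st(); print(sense()['ft_torque'].round(2)); wline(.17)"
```

```text
t 13.07 p [0.5331 0.1504 0.1594] F [ 6.6  7.  -4.1] w 0.586 q [0.18 0.06 1.73 0.   1.35 1.1 ] jaw deg -52.5 tilt 0.22
[ 1.34 -0.52 -0.84]
wrist line n 1179 len mm 38.0 deg ccw from +y 122.8 mod 180, centre [0.5313 0.1474]
```

Call:
servo_tool:
  rows:
    - [[0.1, 0, 0], 5, 0]
    - [[0, 0, 0], 5, 0]
    - [[0, 0, 0], 0, 0]

```text
clock: 13.5
position: [0.5339, 0.1484, 0.1591]
ee_rot: [2.402, 1.565, -0.259]
contact_force: [6.2, -4.3, -0.6]
gripper_width: 0.591
```

```bash
python3 -c "
from h import *
st(); print(sense()['ft_torque'].round(2)); wline(.17)"
```

```text
t 13.5 p [0.5339 0.1484 0.1591] F [ 6.2 -4.3 -0.6] w 0.591 q [ 0.18  0.06  1.73 -0.    1.35  1.27] jaw deg -62.5 tilt 0.3
[-0.66 -1.43 -0.64]
wrist line n 1151 len mm 37.0 deg ccw from +y 112.9 mod 180, centre [0.5315 0.1458]
```

Call:
servo_tool:
  rows:
    - [[0, 0, 0], 5, 0]
    - [[0, 0, 0], 5, 0]
    - [[0, 0, 0], 0, 0]

```text
clock: 13.92
position: [0.5332, 0.1487, 0.1587]
ee_rot: [2.6, 1.567, -0.234]
contact_force: [5.7, -3.9, -0.6]
gripper_width: 0.584
```

```bash
python3 -c "
from h import *
st(); print(sense()['ft_torque'].round(2)); wline(.17)"
```

```text
t 13.93 p [0.5332 0.1487 0.1587] F [ 5.7 -3.9 -0.6] w 0.584 q [ 0.18  0.06  1.73 -0.    1.35  1.44] jaw deg -72.4 tilt 0.2
[-0.44 -0.88  0.04]
wrist line n 1161 len mm 37.0 deg ccw from +y 103.2 mod 180, centre [0.531  0.1468]
```

The line follows 1:1 and the cap is now about 74° from closed. A bit more, then lift gently.

Call:
servo_tool:
  rows:
    - [[0, 0, 0], 5, 0]
    - [[0, 0, 0], 5, 0]
    - [[0, 0, 0], 0, 0]
    - [[-0.3, 0, 0], 0, 0]
    - [[-0.3, 0, 0], 0, 0]
    - [[0, 0, 0], 0, 0]

```text
clock: 14.72
position: [0.5324, 0.1492, 0.1644]
ee_rot: [2.798, 1.569, -0.209]
contact_force: [3.1, -1.2, 0.4]
gripper_width: 0.589
```

```bash
python3 -c "
from h import *
st(); print(sense()['ft_torque'].round(2)); wline(.176)"
```

```text
t 14.72 p [0.5324 0.1492 0.1644] F [ 3.1 -1.2  0.4] w 0.589 q [ 0.18  0.06  1.72 -0.    1.36  1.62] jaw deg -82.3 tilt 0.09
[-0.28 -0.47  0.02]
wrist line n 1154 len mm 37.0 deg ccw from +y 93.4 mod 180, centre [0.5301 0.1477]
```

It lifts freely (+6 mm with no vertical load). Raising the rest of the way.

Call:
servo_tool:
  rows:
    - [[-1, 0, 0], 0, 0]
    - [[-1.5, 0, 0], 0, 0]
    - [[-2, 0, 0], 0, 0]
    - [[-2, 0, 0], 0, 0]
    - [[-2, 0, 0], 0, 0]
    - [[-1, 0, 0], 0, 0]
    - [[0, 0, 0], 0, 0]
    - [[0, 0, 0], 0, 0]

```text
clock: 15.78
position: [0.5313, 0.1495, 0.2581]
ee_rot: [0.03, 1.569, -2.977]
contact_force: [-0.1, 0.2, -0.6]
gripper_width: 0.586
```

Call:
servo_tool:
  rows:
    - [[0, 0, 0], 0, 0]
    - [[0, 0, 0], 0, 0]

```text
clock: 16.02
position: [0.5314, 0.1495, 0.2583]
ee_rot: [0.019, 1.57, -2.988]
contact_force: [-0.0, -0.1, -0.7]
gripper_width: 0.585
```

```bash
python3 - <<'E'
from h import *
st(); wline(.27); im,W=cloud("scene"); cv2.imwrite("pics/end.png",im)
h=cv2.cvtColor(im,cv2.COLOR_BGR2HSV); W0=np.load("scene0.npy")
b=(cv2.inRange(h,(95,110,30),(130,255,255))>0)&(np.hypot(W[...,0]-.534,W[...,1]-.15)<.06); print("cap z range",np.nanpercentile(W[b][:,2],[2,98]))
r=(cv2.inRange(h,(0,130,60),(8,255,255))>0)&(np.hypot(W[...,0]-.529,W[...,1]-.034)<.03); print("plunger z",np.median(W[r][:,2]))
E
```

```text
t 16.02 p [0.5314 0.1495 0.2583] F [-0.  -0.1 -0.7] w 0.585 q [ 0.18 -0.    1.61  0.    1.53  1.62] jaw deg -82.3 tilt 0.07
wrist line n 1171 len mm 37.0 deg ccw from +y 93.3 mod 180, centre [0.5292 0.1481]
cap z range [0.24279558 0.28665776]
plunger z 0.13623298128337363
```

View pics/end.png

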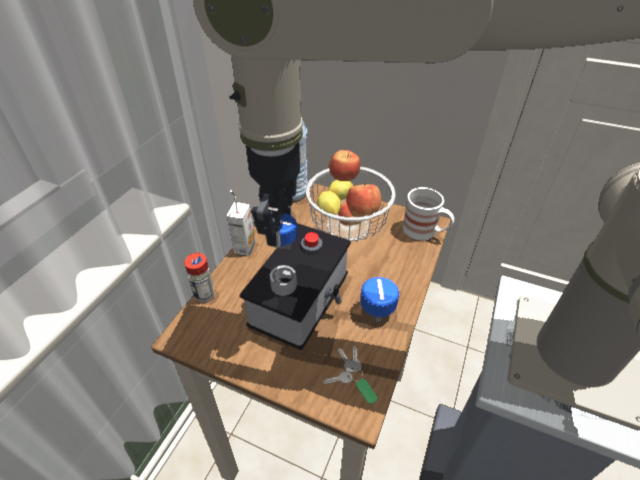

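The cap is held at px (284,230), the open neck shows at (284,280), the plunger is up at (312,240), and the bystanders look unmoved. Handing in.

```bash
python3 -c "
from h import *
print(finish_job()); st()"
```

```text
the job is handed in; nothing more can be done
None
the job is handed in; nothing more can be done
```

The dispenser is open: I vented it, unscrewed the small blue cap, and handed the job in at about 16 s with the cap still held above the neck. The interface reports no verdict, so success rests on my own checks.

- **Plunger:** I pressed it with shut fingers about 12 mm, to the hard stop, where the force rose to 22 N with no further travel. It has sprung back up, with its top at 0.136 m as at the start.
- **Thread:** I turned the cap clockwise and met no stop. The cap had turned about 84° from closed by the wrist camera, and it then lifted off freely.
- **Final hold:** The cap's underside is about 10 cm above the neck mouth. The gripper is 0.07° off vertical, the measured load is 0.7 N (about the cap's weight), and nothing else is touching it. The finger opening is steady at 0.585.
- **Other things on the table:** They look unmoved in the last picture, though I checked that by eye only and the water bottle is partly hidden behind the arm.

**Disagreements:**
- While turning, sideways forces reached 17 N and the vertical moment wandered up to 1 N m, so it was unclear for a while whether this was a stop. The pictures settled it.
- Near 60° the wrist camera read the cap about 11° behind the finger angle. That was either a small slip or camera bias, and the cap followed the fingers one-for-one after that.
- The wrist camera places the cap's centre about 2 mm from the grasp point, which is about its calibration error.

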